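Touch-latch cupboard on the pasta bench

TASK

Press the red cupboard's door inwards near its free edge until its push-to-open catch lets go and the spring sets it ajar, then push it wide open from behind with a finger so that it stands about square to the cupboard front, and leave it there. Leave the white and blue cupboards shut, and do not pick up or shift the jars, the pan or anything else on the bench.

Things in the scene. Friction and masses are not known exactly. Their poses are not given: they have to be found in the camera images.
- red_cupboard: Fixed steel counter cupboard, roof panel and door red: 200 mm deep (its x), 160 wide (its y), 212 high; origin at the centre of its underside. Its front looks along its own -x, the hinge is on its +y side. The shut door covers the front: no handle, 20 to 205 mm above the bench, inner face 107 mm and outer face 122 mm ahead of the origin. The one to open.
- red_door (a joint): Red door's hinge angle, rad: 0 shut, growing as it opens outwards (clockwise from above) to a stop at 1.65; pressed in, down to -0.045. Once the catch has tripped and the press is withdrawn, a damped spring sets the door ajar at about 0.5 to 0.6 in 1 to 1.5 s. From there it swings with light friction and stays where left. It cannot be pulled open while latched and does not relatch.
- red_press (a point): Where to press: on the red door's outer face, 125 mm from the hinge line, 35 mm in from the free edge, 172 mm above the bench. 4 mm in at 5 to 10 N trips the catch (more force nearer the hinge); the stop is at about 6 mm. Moves with the door: -x is its outward normal, -y runs from hinge to free edge, z up.
- red_hinge (a point): Top of the red door's upright hinge line, 205 mm above the bench: at the plane of the door's inner face and the cupboard's +y edge. Fixed; axes as the cupboard's. The three cupboards stand side by side in any order, each turned a little, at least 10 mm apart.
- red_edge (a point): Top corner of the red door's free edge, on its inner face, 160 mm from the hinge line, 205 mm above the bench; moves with the door, which is 15 mm thick. Catch and spring parts stand out up to 40 mm behind the door, all below 80 mm above the bench.
- white_cupboard: Fixed steel counter cupboard, roof panel and door white: 200 mm deep (its x), 160 wide (its y), 212 high; origin at the centre of its underside. Its front looks along its own -x, the hinge is on its +y side. The shut door covers the front: no handle, 20 to 205 mm above the bench, inner face 107 mm and outer face 122 mm ahead of the origin. Same touch latch; to be left shut.
- white_door (a joint): Hinge angle of the white door in rad: 0 shut, grows as it opens; same catch as the red one.
- blue_cupboard: Fixed steel counter cupboard, roof panel and door blue: 200 mm deep (its x), 160 wide (its y), 212 high; origin at the centre of its underside. Its front looks along its own -x, the hinge is on its +y side. The shut door covers the front: no handle, 20 to 205 mm above the bench, inner face 107 mm and outer face 122 mm ahead of the origin. Same touch latch; to be left shut.
- blue_door (a joint): Hinge angle of the blue door in rad: 0 shut, grows as it opens; same catch as the red one.
- pepper_jar: Loose jar with a black cap, 40 mm diameter, 75 mm high, standing on the rear half of the red cupboard's roof; origin at the centre of its underside.
- salt_jar: Loose jar with a white cap, 40 mm diameter, 75 mm high, on the rear half of the white cupboard's roof; origin at the centre of its underside.
- sheet_pan: Loose aluminium sheet pan with pasta pieces, 240 x 320 x 20 mm, on the bench to the robot's right; origin at the centre of its underside.
- rolling_pin: Loose wooden rolling pin, 44 mm thick, 260 mm long along its y, on the bench to the robot's right; origin under its middle.
- dough_scraper: Loose dough scraper, steel blade with black grip, about 100 x 140 x 18 mm, on the bench near the robot; origin under its middle.
- flour_cup: Loose steel cup with handle, 80 mm diameter, 85 mm high, on the bench to the robot's left; origin at the centre of its underside.
- mixing_bowl: Loose white bowl, 170 mm diameter, 75 mm high, on the bench to the robot's left; origin at the centre of its underside.

How it is judged:
By the outcome, as a careful person would: the job done as asked, in the order asked, and still so for the second after the job is handed in, with the robot touching nothing.
It also fails if it takes over 58 s, if anything falls off the work surface, if the arm or the gripper's body presses on something with over 40 N, if the wrist force passes 120 N, or if a joint passes its speed limit or range.

ROBOT

A 6-joint arm with a two-finger parallel gripper is mounted at the origin on the work surface. World frame = base frame: x ahead of the robot, y to its left, z up, the work surface at z = 0. Lengths are in m, angles in rad, forces in N, time in s.
With the tool pointing down it reaches from about 0.35 to 0.775 m from the base axis. Payload 7.3 kg.
Tool frame: the origin (TCP) lies at the very end of the fingers, on their centre line; the grasp point (between the pads) lies 19 mm behind it (robot.hold_point_z is the distance from the TCP to the grasp point, in m); z points along the fingers, y is the direction in which the jaws open and shut (so a half turn about z gives the same grasp; the last joint's range is limited). The gripper opens to 92 mm and grips with 3 to 60 N. Pads are 19 mm wide; open, the fingers measure 130 mm over their backs; the gripper's body (75 mm by 190 mm) begins 47 mm behind the grasp point.
Start: joints at [-1.45, 0.342, 1.524, -0, 1.275, -0.146], TCP at [0.138, -0.506, 0.227] pointing down, gripper open.
Joint ranges: [-2.53, 2.53], [-0.77, 2.02], [0.04, 2.7], [-1, 4.14], [0.28, 2.66], [-3.11, 3.11]. Speed limits (rad/s): [2.57, 2.57, 3.14, 3.14, 3.14, 3.14].

INTERFACE

Orientations are given as [roll, pitch, yaw] about the fixed x, y, z axes, in that order (R = Rz(yaw) Ry(pitch) Rx(roll)).
In Python, from cell import monitor, viewer, robot gives the robot as it stands.
- The arm moves only by the tool move_arm, never from a script. Its argument "deltas" is a list of rows, each an object of numbers: "x", "y", "z": the shift along the tool's x, y, z in m; "wx", "wy", "wz": the turn, a rotation vector about the tool's x, y, z in degrees; "hand": the opening, from 0 (shut) to 1 (fully open). In form: [{"x": .., "y": .., "z": .., "wx": .., "wy": .., "wz": .., "hand": ..}, ...]. A call has 1 to 8 rows; each row is the pose to reach, as a shift and turn from the pose commanded when the call began, along the tool's axes at that moment; what a row does not reach only later rows make up. A row lasts 1/8 s, in which the tool goes at most 62.5 mm and 10.7 degrees, less where a joint would pass 70% of its speed; a pose out of reach is approached as far as the arm can. A call with a gripper value outside its range is refused whole. The fingers move at their own pace and stop on an object; "grip_force" is the grip in N (left out, the last holds). Time passes only in rows, so rows that repeat a pose let the fingers close. It gives the time, the measured TCP pose, the force and the opening at its end, in the units of the state.
- monitor.observe(): the state, without advancing time (a new reading comes with each control period).
- viewer.read_camera(name): name is "scene" or "side" or "wrist"; returns the picture (480x640x3 uint8, red, green, blue); there is no depth.
- viewer.camera_params(name): a dict with "camera_matrix" (3x3 intrinsics, pixels), "R" (3x3) and "t" (3): a world point X has camera coordinates R X + t. Camera axes: x right, y down, z forward; pixel columns grow to the right and rows downward; lengths in m; the calibration is good to about 2 mm. A picture is of the moment at which its call begins: read the wrist's pose just before it. camera_params takes no time and is no camera call; for the wrist camera it gives the pose at the moment of the call.
- robot.hand_in(): hands the job in, once; it reports no verdict.
The state is a dict: "time": time; "qpos": joint angles; "qvel": joint speeds; "joint_efforts": joint torques, N m; "tool_pos": TCP position; "tool_rot": TCP orientation; "contact_force": force on the tool from outside, world axes, zero at the start; "torque": the same for the moment, N m; "opening": finger opening in m.
Only numpy, scipy, OpenCV 4.12 (cv2) and the standard library are available. Lean on these libraries where they do the work, as an engineer would, in place of code of your own. Each camera call takes 0.05 s, during which the arm holds its last target. There are 200 camera calls.

## Working session

There is one attempt and no reset: what is moved stays moved. The work goes in short steps, Python scripts to look and compute and a tool call to move; the robot and the scene stay as the last step left them, time stands still between calls to the robot, and variables do not carry over. Pictures are saved under pics/ and viewed, about 8 in all and at most 12, crops included, and the job is handed in when it is done.

Besides the shell and the picture viewer there is one more tool, called after "Request:" by a JSON object that holds its "name" and its "arguments". move_arm: Moves the arm, as the interface text tells. Its arguments: {"type":"object","properties":{"deltas":{"type":"array","items":{"type":"object","properties":{"x":{"type":"number"},"y":{"type":"number"},"z":{"type":"number"},"wx":{"type":"number"},"wy":{"type":"number"},"wz":{"type":"number"},"hand":{"type":"number"}}}},"grip_force":{"type":"number"}},"required":["deltas"]}

```bash
mkdir -p pics && ls
python3 - <<'E'
from cell import monitor, viewer, robot
import cv2, numpy as np
s=monitor.observe(); print({k:np.round(v,3).tolist() for k,v in s.items()})
a=[]
for n in ("scene","side"):
    im=viewer.read_camera(n); cv2.imwrite(f"pics/{n}0.png",im[:,:,::-1])
    p=viewer.camera_params(n); print(n,np.round(p["camera_matrix"],1).tolist(),np.round(p["R"],3).tolist(),np.round(p["t"],3).tolist(), "pos",np.round(-p["R"].T@p["t"],3))
E
```

```text
pics
{'time': 0.0, 'qpos': [-1.45, 0.343, 1.525, -0.0, 1.275, -0.146], 'qvel': [0.0, -0.001, 0.001, -0.002, -0.002, 0.001], 'joint_efforts': [0.0, -43.124, -24.422, 0.072, 0.056, -0.0], 'tool_pos': [0.138, -0.506, 0.226], 'tool_rot': [-3.14, -0.0, 0.267], 'contact_force': [0.671, -1.051, 0.098], 'torque': [-0.017, -0.045, 0.022], 'opening': 0.092}
scene [[559.5, 0.0, 327.1], [0.0, 559.5, 243.2], [0.0, 0.0, 1.0]] [[-0.576, -0.817, 0.004], [-0.741, 0.521, -0.424], [0.344, -0.247, -0.906]] [0.246, 0.457, 1.425] pos [-0.01   0.316  1.484]
side [[610.1, 0.0, 320.7], [0.0, 610.1, 237.8], [0.0, 0.0, 1.0]] [[-0.72, -0.694, 0.011], [-0.349, 0.35, -0.869], [0.599, -0.63, -0.494]] [0.339, 0.334, 1.579] pos [-0.586  1.113  1.067]
```

View pics/scene0.png

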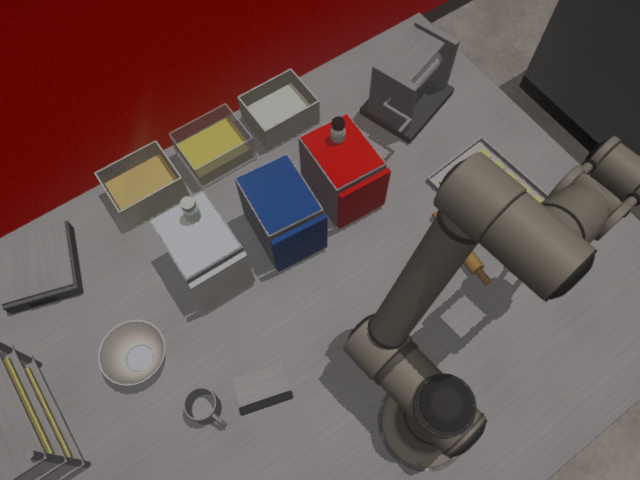

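View pics/side0.png

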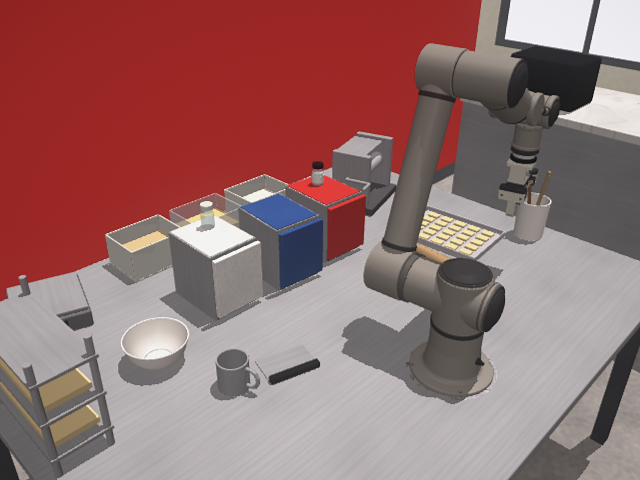

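The scene view shows the order white (200,240), blue (280,195), red (343,150), left to right. The red cupboard is the rightmost, with its front edge running from about (335,190) to (388,170) and its free edge at the right. The arm is clear of the cupboards. Next I measure the red roof and door-top corners.

```bash
cat > h.py <<'E'
from cell import monitor, viewer, robot
import cv2, numpy as np
def ray(p,uv,z):
    d=p["R"].T@np.linalg.solve(p["camera_matrix"],[uv[0],uv[1],1]); c=-p["R"].T@p["t"]
    return c+d*(z-c[2])/d[2]
def proj(p,X):
    q=p["camera_matrix"]@(p["R"]@np.asarray(X)+p["t"]); return q[:2]/q[2]
def red(im,box):
    m=np.zeros(im.shape[:2],np.uint8); x0,y0,x1,y1=box
    i=im.astype(int); m[y0:y1,x0:x1]=((i[...,0]>90)&(i[...,1]<60)&(i[...,2]<60))[y0:y1,x0:x1]
    return m,i[...,0]
E
python3 - <<'E'
from h import *
im=cv2.imread("pics/scene0.png")[:,:,::-1]; p=viewer.camera_params("scene")
m,r=red(im,(290,105,400,235))
print(np.histogram(r[m>0],12))
roof=((m>0)&(r>215)).astype(np.uint8)
c=max(cv2.findContours(roof,0,2)[0],key=cv2.contourArea)
h=cv2.convexHull(c); q=cv2.approxPolyDP(h,5,True)[:,0]
box=cv2.minAreaRect(np.array([ray(p,u[0],.212)[:2]*1000 for u in h],np.float32)); print("roof rect mm",box)
for u in q: print(u,ray(p,u,.212).round(4))
big=cv2.resize(im[100:240,280:410],None,fx=5,fy=5,interpolation=cv2.INTER_CUBIC)[:600]
cv2.imwrite("pics/crop.png",cv2.resize(im[100:240,280:410],(557,600),interpolation=2)[:,:,::-1])
E
```

```text
(array([  26,   13,   11,   70,   23,   18,   26,   23,   66,   23,   88,
       2859]), array([ 91.  ,  97.25, 103.5 , 109.75, 116.  , 122.25, 128.5 , 134.75,
       141.  , 147.25, 153.5 , 159.75, 166.  ]))Traceback (most recent call last):
  File "<stdin>", line 6, in <module>
ValueError: max() iterable argument is empty
```

Run:
```python
from h import *
im=cv2.imread("pics/scene0.png")[:,:,::-1]; p=viewer.camera_params("scene")
cv2.imwrite("pics/crop.png",cv2.resize(im[100:240,280:410],(557,600),interpolation=2)[:,:,::-1])
for u in [(340,165),(360,205),(365,180),(330,185),(362,176),(310,140),(375,172)]: print(u,im[u[1],u[0]])
```

```text
(340, 165) [166  30  26]
(360, 205) [78 28 29]
(365, 180) [165  31  28]
(330, 185) [62 52 55]
(362, 176) [119 113 112]
(310, 140) [164  32  28]
(375, 172) [65 55 55]
```

View pics/crop.png

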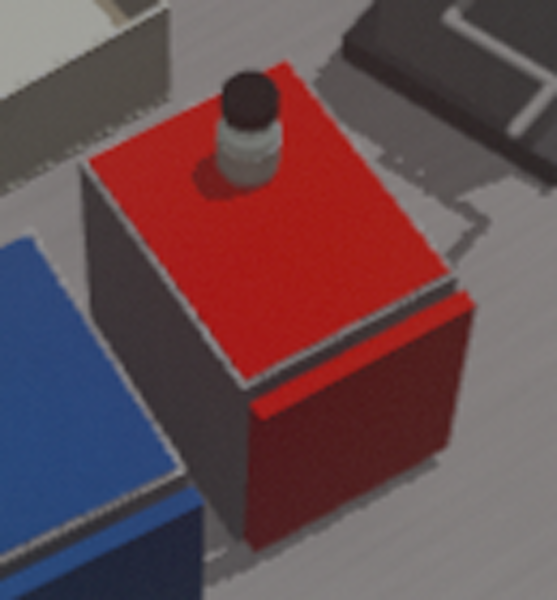

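The crop shows the roof corners and the door's top strip clearly, at about (258,418) to (473,303) in crop pixels, separate from the roof. I'll segment both.

```bash
cat >> h.py <<'E'
def parts(im,box,lo=135):
    x0,y0,x1,y1=box; i=im.astype(int); m=np.zeros(im.shape[:2],np.uint8)
    m[y0:y1,x0:x1]=((i[...,0]>lo)&(i[...,1]<60)&(i[...,2]<60))[y0:y1,x0:x1]
    return sorted(cv2.findContours(m,0,cv2.CHAIN_APPROX_NONE)[0],key=cv2.contourArea)[::-1][:2]
E
python3 - <<'E'
from h import *
im=cv2.imread("pics/scene0.png")[:,:,::-1]; p=viewer.camera_params("scene")
for c,z in zip(parts(im,(290,105,400,235)),(.212,.205)):
    P=np.array([ray(p,u[0],z)[:2]*1000 for u in c],np.float32)
    r=cv2.minAreaRect(P); print(z,np.round(r[0],1),np.round(r[1],1),r[2]); print(cv2.boxPoints(r).round(1).tolist())
# other cupboard doors: blue bright strip
i=im.astype(int)
m=((i[...,2]>100)&(i[...,0]<60)&(i[...,2]>i[...,1]+30)).astype(np.uint8)
for c in sorted(cv2.findContours(m,0,2)[0],key=cv2.contourArea)[::-1][:2]:
    P=np.array([ray(p,u[0],.21)[:2]*1000 for u in c],np.float32)
    r=cv2.minAreaRect(P); print("blue",np.round(r[1],1),r[2],cv2.boxPoints(r).round(1).tolist())
E
```

```text
0.212 [ 680.  -225.7] [150.3 191.2] 86.4104995727539
[[579.9000244140625, -294.70001220703125], [770.7000122070312, -306.70001220703125], [780.0999755859375, -156.6999969482422], [589.2999877929688, -144.6999969482422]]
0.205 [ 565.3 -218. ] [157.1  13.2] 86.33894348144531
[[553.7000122070312, -296.0], [566.9000244140625, -296.79998779296875], [576.9000244140625, -140.0], [563.7000122070312, -139.1999969482422]]
blue [150.  189.7] 84.60417175292969 [[565.5, -75.9000015258789], [754.2999877929688, -93.80000305175781], [768.4000244140625, 55.5], [579.5999755859375, 73.4000015258789]]
blue [156.6  11.4] 84.35678100585938 [[536.2000122070312, -74.69999694824219], [547.5, -75.80000305175781], [562.9000244140625, 80.0], [551.5999755859375, 81.0999984741211]]
```

Red cupboard: origin about (0.680, -0.226), yaw -3.6°. The door strip independently lands where this predicts (0.5653, -0.218 measured against 0.5657, -0.2185), and its length is 157 mm against 160. That puts the hinge at (0.578, -0.139) and the press point at (0.555, -0.263, 0.172).

Next I approach with shut fingers at yaw 0, so the free-side corner of the fingers does the pressing.

Request:
{"name": "move_arm", "arguments": {"deltas": [{"x": 0.04,"y": -0.016,"z": -0.02,"wz": 4,"hand": 0},{"x": 0.1,"y": -0.04,"z": -0.02,"wz": 10,"hand": 0},{"x": 0.157,"y": -0.063,"z": -0.02,"wz": 15.3,"hand": 0},{"x": 0.214,"y": -0.086,"z": -0.02,"wz": 15.3,"hand": 0},{"x": 0.271,"y": -0.108,"z": -0.02,"wz": 15.3,"hand": 0},{"x": 0.328,"y": -0.131,"z": -0.02,"wz": 15.3,"hand": 0},{"x": 0.37,"y": -0.148,"z": -0.01,"wz": 15.3,"hand": 0},{"x": 0.3865,"y": -0.1545,"z": 0.0,"wz": 15.3,"hand": 0}]}}

```text
schema error: expected keys x, y, z, wx, wy, wz, hand
```

Request:
{"name": "move_arm", "arguments": {"deltas": [{"x": 0.04,"y": -0.016,"z": -0.02,"wx": 0,"wy": 0,"wz": 4,"hand": 0},{"x": 0.1,"y": -0.04,"z": -0.02,"wx": 0,"wy": 0,"wz": 10,"hand": 0},{"x": 0.157,"y": -0.063,"z": -0.02,"wx": 0,"wy": 0,"wz": 15.3,"hand": 0},{"x": 0.214,"y": -0.086,"z": -0.02,"wx": 0,"wy": 0,"wz": 15.3,"hand": 0},{"x": 0.271,"y": -0.108,"z": -0.02,"wx": 0,"wy": 0,"wz": 15.3,"hand": 0},{"x": 0.328,"y": -0.131,"z": -0.02,"wx": 0,"wy": 0,"wz": 15.3,"hand": 0},{"x": 0.37,"y": -0.148,"z": -0.01,"wx": 0,"wy": 0,"wz": 15.3,"hand": 0},{"x": 0.3865,"y": -0.1545,"z": 0.0,"wx": 0,"wy": 0,"wz": 15.3,"hand": 0}]}}

```text
time: 1.1
tool_pos: [0.4719, -0.2537, 0.226]
tool_rot: [-3.141, 0.0, 0.003]
contact_force: [-0.8, -0.8, 0.2]
opening: 0.0165
```

Request:
{"name": "move_arm", "arguments": {"deltas": [{"x": 0.0,"y": 0.001,"z": 0.03,"wx": 0,"wy": 0,"wz": 0,"hand": 0},{"x": 0.015,"y": 0.001,"z": 0.06,"wx": 0,"wy": 0,"wz": 0,"hand": 0},{"x": 0.04,"y": 0.001,"z": 0.066,"wx": 0,"wy": 0,"wz": 0,"hand": 0},{"x": 0.058,"y": 0.001,"z": 0.066,"wx": 0,"wy": 0,"wz": 0,"hand": 0},{"x": 0.058,"y": 0.001,"z": 0.066,"wx": 0,"wy": 0,"wz": 0,"hand": 0}]}}

```text
time: 1.72
tool_pos: [0.5284, -0.257, 0.1598]
tool_rot: [-3.141, 0.001, -0.0]
contact_force: [-0.0, -0.3, 0.5]
opening: 0.0006
```

Request:
{"name": "move_arm", "arguments": {"deltas": [{"x": 0.004,"y": 0,"z": 0,"wx": 0,"wy": 0,"wz": 0,"hand": 0},{"x": 0.008,"y": 0,"z": 0,"wx": 0,"wy": 0,"wz": 0,"hand": 0},{"x": 0.012,"y": 0,"z": 0,"wx": 0,"wy": 0,"wz": 0,"hand": 0},{"x": 0.014,"y": 0,"z": 0,"wx": 0,"wy": 0,"wz": 0,"hand": 0},{"x": 0.014,"y": 0,"z": 0,"wx": 0,"wy": 0,"wz": 0,"hand": 0}]}}

```text
time: 2.35
tool_pos: [0.5423, -0.2567, 0.1609]
tool_rot: [3.141, 0.001, -0.0]
contact_force: [-2.0, -1.1, 1.9]
opening: 0.0003
```

Request:
{"name": "move_arm", "arguments": {"deltas": [{"x": 0.001,"y": 0,"z": 0,"wx": 0,"wy": 0,"wz": 0,"hand": 0},{"x": 0.002,"y": 0,"z": 0,"wx": 0,"wy": 0,"wz": 0,"hand": 0},{"x": 0.002,"y": 0,"z": 0,"wx": 0,"wy": 0,"wz": 0,"hand": 0}]}}

```text
time: 2.72
tool_pos: [0.5435, -0.2569, 0.1609]
tool_rot: [3.141, 0.002, -0.001]
contact_force: [-6.4, -1.8, 2.7]
opening: 0.0003
```

Request:
{"name": "move_arm", "arguments": {"deltas": [{"x": 0.001,"y": 0,"z": 0,"wx": 0,"wy": 0,"wz": 0,"hand": 0},{"x": 0.002,"y": 0,"z": 0,"wx": 0,"wy": 0,"wz": 0,"hand": 0},{"x": 0.002,"y": 0,"z": 0,"wx": 0,"wy": 0,"wz": 0,"hand": 0}]}}

```text
time: 3.1
tool_pos: [0.5454, -0.2572, 0.1609]
tool_rot: [3.141, 0.002, -0.001]
contact_force: [-6.9, -2.3, 3.7]
opening: 0.0006
```

Request:
{"name": "move_arm", "arguments": {"deltas": [{"x": 0.001,"y": 0,"z": 0,"wx": 0,"wy": 0,"wz": 0,"hand": 0},{"x": 0.002,"y": 0,"z": 0,"wx": 0,"wy": 0,"wz": 0,"hand": 0},{"x": 0.002,"y": 0,"z": 0,"wx": 0,"wy": 0,"wz": 0,"hand": 0}]}}

```text
time: 3.48
tool_pos: [0.5473, -0.2574, 0.1609]
tool_rot: [3.14, 0.002, -0.001]
contact_force: [-6.8, -3.3, 3.3]
opening: 0.0003
```

Request:
{"name": "move_arm", "arguments": {"deltas": [{"x": 0.001,"y": 0,"z": 0,"wx": 0,"wy": 0,"wz": 0,"hand": 0},{"x": 0.002,"y": 0,"z": 0,"wx": 0,"wy": 0,"wz": 0,"hand": 0},{"x": 0.002,"y": 0,"z": 0,"wx": 0,"wy": 0,"wz": 0,"hand": 0}]}}

```text
time: 3.85
tool_pos: [0.5482, -0.2575, 0.1609]
tool_rot: [3.141, 0.005, -0.001]
contact_force: [-11.0, -3.9, 6.1]
opening: 0.0006
```

The force rose to 11 N at about 6 mm travel, so the door is at its stop. I withdraw back, then up.

Request:
{"name": "move_arm", "arguments": {"deltas": [{"x": -0.03,"y": 0,"z": 0,"wx": 0,"wy": 0,"wz": 0,"hand": 0},{"x": -0.08,"y": 0,"z": 0,"wx": 0,"wy": 0,"wz": 0,"hand": 0},{"x": -0.13,"y": 0.0,"z": 0,"wx": 0,"wy": 0,"wz": 0,"hand": 0},{"x": -0.13,"y": 0.04,"z": -0.05,"wx": 0,"wy": 0,"wz": 0,"hand": 0},{"x": -0.13,"y": 0.09,"z": -0.08,"wx": 0,"wy": 0,"wz": 0,"hand": 0},{"x": -0.13,"y": 0.12,"z": -0.08,"wx": 0,"wy": 0,"wz": 0,"hand": 0},{"x": -0.13,"y": 0.12,"z": -0.08,"wx": 0,"wy": 0,"wz": 0,"hand": 0},{"x": -0.13,"y": 0.12,"z": -0.08,"wx": 0,"wy": 0,"wz": 0,"hand": 0}]}}

```text
time: 4.85
tool_pos: [0.4205, -0.3756, 0.2402]
tool_rot: [-3.14, 0.0, -0.0]
contact_force: [-0.4, 0.2, -0.1]
opening: 0.0002
```

Run:
```python
from h import *
im=viewer.read_camera("scene"); s=monitor.observe(); print(s["time"],s["tool_pos"])
cv2.imwrite("pics/s1.png",cv2.resize(im[90:330,240:560],(800,600),interpolation=2)[:,:,::-1])
```

```text
4.9 [ 0.42059217 -0.37535414  0.24029603]
```

View pics/s1.png

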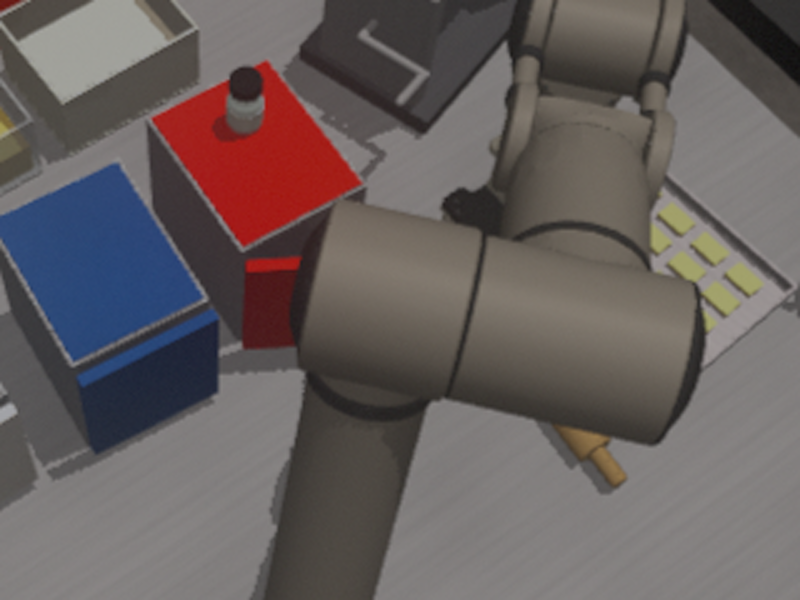

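The scene crop shows the red door swinging ajar: its strip at (245–300,265) has turned clear of the cupboard front. Blue is still shut and the jar is in place. I now move to the free-edge side, behind the door edge's line, and lower.

Request:
{"name": "move_arm", "arguments": {"deltas": [{"x": 0.03,"y": -0.005,"z": 0,"wx": 0,"wy": 0,"wz": 0,"hand": 0},{"x": 0.07,"y": -0.015,"z": 0,"wx": 0,"wy": 0,"wz": 0,"hand": 0},{"x": 0.1,"y": -0.035,"z": 0,"wx": 0,"wy": 0,"wz": 0,"hand": 0},{"x": 0.1,"y": -0.035,"z": 0.04,"wx": 0,"wy": 0,"wz": 0,"hand": 0},{"x": 0.1,"y": -0.035,"z": 0.075,"wx": 0,"wy": 0,"wz": 0,"hand": 0},{"x": 0.1,"y": -0.035,"z": 0.075,"wx": 0,"wy": 0,"wz": 0,"hand": 0}]}}

```text
time: 5.65
tool_pos: [0.5194, -0.3391, 0.1631]
tool_rot: [-3.137, 0.005, 0.001]
contact_force: [-0.3, -0.1, 0.9]
opening: 0.0001
```

Run:
```python
from h import *
a=viewer.read_camera("scene"); b=viewer.read_camera("side"); s=monitor.observe(); print(s["time"],s["tool_pos"])
c=np.hstack([cv2.resize(a[110:260,290:420],(400,461),interpolation=2),cv2.resize(b[160:310,270:400],(400,461),interpolation=2)])
cv2.imwrite("pics/s2.png",c[:,:,::-1])
p=viewer.camera_params("scene"); h=np.array([.5782,-.1392])
for th in (.4,.5,.6,.7):
    d=np.cos(th)*np.array([-.063,-.998])+np.sin(th)*np.array([-.998,.063])
    e=[*(h+.16*d),.205]
    for n,im0 in (("scene",(290,110)),("side",(270,160))):
        u=(proj(viewer.camera_params(n),e)-im0)*400/130+([400,0] if n=="side" else [0,0]); print(th,n,u.round(0))
```

```text
5.75 [ 0.52105236 -0.34116555  0.1668836 ]
0.4 scene [329. 233.]
0.4 side [720. 124.]
0.5 scene [332. 249.]
0.5 side [726. 131.]
0.6 scene [333. 265.]
0.6 side [730. 137.]
0.7 scene [333. 282.]
0.7 side [733. 144.]
```

View pics/s2.png

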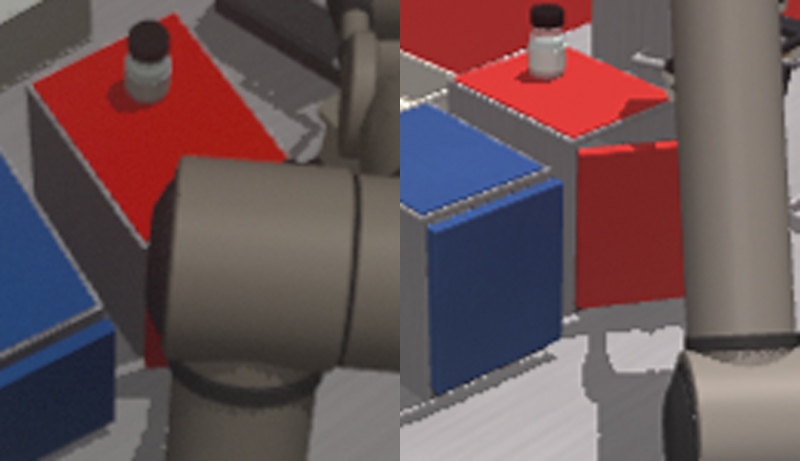

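The side crop shows the red door ajar, its top edge running (580,150)→(678,142). That fits about 0.55 rad, with the edge predicted at about (728,134). The finger is beside the free edge, so I enter behind the door and sweep along its arc.

Request:
{"name": "move_arm", "arguments": {"deltas": [{"x": 0,"y": -0.04,"z": 0,"wx": 0,"wy": 0,"wz": 0,"hand": 0},{"x": 0,"y": -0.07,"z": 0,"wx": 0,"wy": 0,"wz": 0,"hand": 0},{"x": -0.005,"y": -0.082,"z": 0,"wx": 0,"wy": 0,"wz": 0,"hand": 0},{"x": -0.015,"y": -0.09,"z": 0,"wx": 0,"wy": 0,"wz": 0,"hand": 0},{"x": -0.027,"y": -0.1,"z": 0,"wx": 0,"wy": 0,"wz": 0,"hand": 0},{"x": -0.036,"y": -0.113,"z": 0,"wx": 0,"wy": 0,"wz": 0,"hand": 0},{"x": -0.045,"y": -0.126,"z": 0,"wx": 0,"wy": 0,"wz": 0,"hand": 0},{"x": -0.05,"y": -0.14,"z": 0,"wx": 0,"wy": 0,"wz": 0,"hand": 0}]}}

```text
time: 6.75
tool_pos: [0.4699, -0.202, 0.1662]
tool_rot: [3.141, -0.001, -0.002]
contact_force: [-1.2, -1.0, -0.2]
opening: 0.0003
```

Request:
{"name": "move_arm", "arguments": {"deltas": [{"x": -0.003,"y": -0.008,"z": 0,"wx": 0,"wy": 0,"wz": 0,"hand": 0},{"x": -0.005,"y": -0.016,"z": 0,"wx": 0,"wy": 0,"wz": 0,"hand": 0},{"x": -0.006,"y": -0.025,"z": 0,"wx": 0,"wy": 0,"wz": 0,"hand": 0},{"x": -0.007,"y": -0.033,"z": 0,"wx": 0,"wy": 0,"wz": 0,"hand": 0},{"x": -0.007,"y": -0.04,"z": 0,"wx": 0,"wy": 0,"wz": 0,"hand": 0},{"x": -0.007,"y": -0.044,"z": 0,"wx": 0,"wy": 0,"wz": 0,"hand": 0},{"x": -0.007,"y": -0.047,"z": 0,"wx": 0,"wy": 0,"wz": 0,"hand": 0},{"x": -0.007,"y": -0.0485,"z": 0,"wx": 0,"wy": 0,"wz": 0,"hand": 0}]}}

```text
time: 7.75
tool_pos: [0.4636, -0.1529, 0.1657]
tool_rot: [3.141, -0.0, -0.0]
contact_force: [-0.1, -0.7, -0.3]
opening: 0.0002
```

Run:
```python
from h import *
a=viewer.read_camera("scene"); b=viewer.read_camera("side"); s=monitor.observe(); print(s["time"],s["tool_pos"],s["contact_force"].round(1) if hasattr(s["contact_force"],"round") else s["contact_force"])
c=np.hstack([cv2.resize(a[110:290,270:426],(400,461),interpolation=2),cv2.resize(b[160:310,270:400],(400,461),interpolation=2)])
cv2.imwrite("pics/s3.png",c[:,:,::-1])
```

```text
7.85 [ 0.46359204 -0.15295537  0.16569725] [ 0.9 -0.1 -0.5]
```

View pics/s3.png

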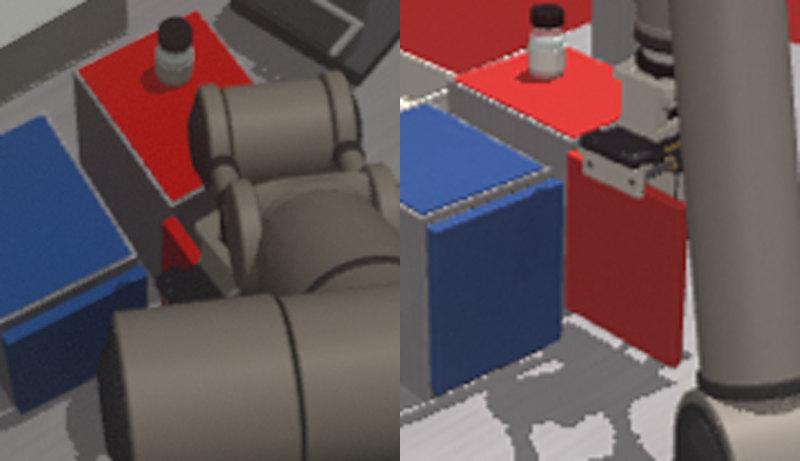

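The side crop shows the red door wide open, its top edge from (568,152) to (685,205), with the finger behind it. I back off sideways, rise and clear the view.

Request:
{"name": "move_arm", "arguments": {"deltas": [{"x": 0,"y": 0.015,"z": 0,"wx": 0,"wy": 0,"wz": 0,"hand": 0},{"x": 0,"y": 0.04,"z": 0,"wx": 0,"wy": 0,"wz": 0,"hand": 0},{"x": 0,"y": 0.05,"z": -0.04,"wx": 0,"wy": 0,"wz": 0,"hand": 0},{"x": 0,"y": 0.07,"z": -0.08,"wx": 0,"wy": 0,"wz": 0,"hand": 0},{"x": -0.04,"y": 0.11,"z": -0.08,"wx": 0,"wy": 0,"wz": 0,"hand": 0},{"x": -0.09,"y": 0.15,"z": -0.08,"wx": 0,"wy": 0,"wz": 0,"hand": 0},{"x": -0.13,"y": 0.19,"z": -0.08,"wx": 0,"wy": 0,"wz": 0,"hand": 0},{"x": -0.17,"y": 0.23,"z": -0.08,"wx": 0,"wy": 0,"wz": 0,"hand": 0}]}}

```text
time: 8.85
tool_pos: [0.2914, -0.385, 0.246]
tool_rot: [3.141, -0.0, -0.001]
contact_force: [0.7, -0.3, 0.1]
opening: 0.0004
```

Request:
{"name": "move_arm", "arguments": {"deltas": [{"x": -0.04,"y": 0.03,"z": 0,"wx": 0,"wy": 0,"wz": 0,"hand": 0},{"x": -0.08,"y": 0.06,"z": 0,"wx": 0,"wy": 0,"wz": 0,"hand": 0},{"x": -0.12,"y": 0.09,"z": 0,"wx": 0,"wy": 0,"wz": 0,"hand": 0},{"x": -0.14,"y": 0.11,"z": 0,"wx": 0,"wy": 0,"wz": 0,"hand": 0},{"x": -0.14,"y": 0.11,"z": 0,"wx": 0,"wy": 0,"wz": 0,"hand": 0},{"x": -0.14,"y": 0.11,"z": 0,"wx": 0,"wy": 0,"wz": 0,"hand": 0}]}}

```text
time: 9.6
tool_pos: [0.1534, -0.4927, 0.2456]
tool_rot: [-3.141, -0.0, -0.001]
contact_force: [0.6, -0.1, 0.1]
opening: -0.0
```

Run:
```python
from h import *
a=viewer.read_camera("scene"); b=viewer.read_camera("side"); s=monitor.observe(); print(s["time"],s["tool_pos"],np.round(s["contact_force"],1))
cv2.imwrite("pics/sc4.png",a[:,:,::-1])
c=np.hstack([cv2.resize(a[60:360,120:410],(400,414),interpolation=2),cv2.resize(b[130:430,150:440],(400,414),interpolation=2)])
cv2.imwrite("pics/s4.png",c[:,:,::-1])
p=viewer.camera_params("scene")
for c in parts(a,(290,105,420,280)):
    P=np.array([ray(p,u[0],.205)[:2]*1000 for u in c],np.float32)
    r=cv2.minAreaRect(P); print(cv2.contourArea(c),np.round(r[0],1),np.round(r[1],1),r[2],cv2.boxPoints(r).round(1).tolist())
a0=cv2.imread("pics/scene0.png")[:,:,::-1]
```

```text
9.7 [ 0.15407557 -0.49240073  0.24580823] [ 0.8 -0.6  0.2]
2673.5 [ 683.7 -228.7] [151.1 192.2] 86.41050720214844 [[583.0999755859375, -298.1000061035156], [774.9000244140625, -310.1000061035156], [784.4000244140625, -159.3000030517578], [592.5999755859375, -147.3000030517578]]
220.0 [ 498.6 -127. ] [ 13.  157.3] 86.51520538330078 [[419.70001220703125, -128.6999969482422], [576.7000122070312, -138.1999969482422], [577.5, -125.30000305175781], [420.5, -115.69999694824219]]
```

View pics/s4.png

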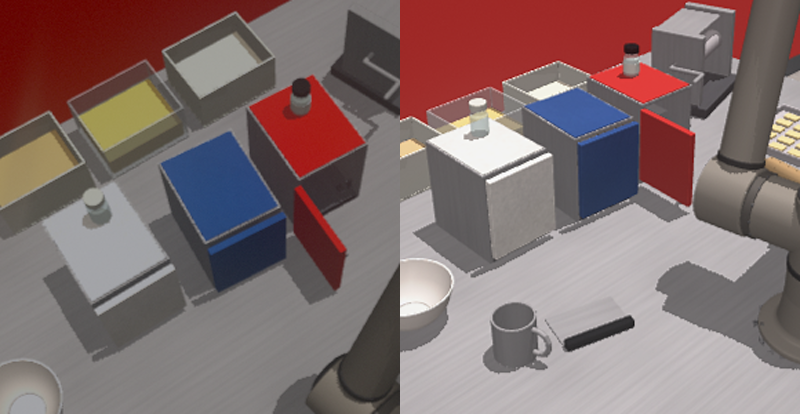

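The view shows the red door standing square: its strip is at 86.5° against 86.4° for the roof, so the hinge angle is about 1.57 rad. White and blue are shut, the jars are in place and the arm is clear.

```bash
python3 -c "
from cell import robot
print(robot.hand_in())"
```

```text
the job is handed in; nothing more can be done
None
```

The red cupboard's door is open and standing square to the front, and I've handed the job in; no verdict is reported.

- **Press:** I pressed near the free edge with shut fingers, about 6 mm in. The force was about 7 N through the stroke and 11 N at the stop. After I withdrew, the spring set the door ajar at about 0.55 rad.
- **Opening:** I pushed the door round from behind with the fingers, then backed off to well clear of the cupboards.
- **Last check:** At 9.7 s on the clock, the overhead image put the door within about 0.1° of square (about 1.57 rad). The white and blue cupboards were shut, both jars were standing in place, and no contact force was read on the tool.
- **Not checked:** I didn't re-measure the loose things on the bench one by one. The bowl, cup and scraper looked undisturbed in the last picture. The pan was only partly in view and the rolling pin wasn't checked, but the arm passed well above them.

No check failed or disagreed.

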